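Ram the filter pucks home in the water-filter canister

ROBOT

A 6-joint arm with a two-finger parallel gripper is mounted at the origin on the work surface. World frame = base frame: x ahead of the robot, y to its left, z up, the work surface at z = 0. Lengths are in mm, angles in rad, forces in N, time in s.
With the tool pointing down it reaches from about 250 to 775 mm from the base axis. Payload 4 kg.
Tool frame: the origin (TCP) lies at the very end of the fingers, on their centre line; the grasp point (between the pads) lies 19 mm behind it; y points along the fingers, x is the direction in which the jaws open and shut, and the axes are right-handed (so a half turn about y gives the same grasp; the last joint's range is limited). The gripper opens to 94 mm and grips with 3 to 60 N. Pads are 16 mm wide; open, the fingers measure 119 mm over their backs; the gripper's body (75 mm by 177 mm) begins 78 mm behind the grasp point.
Start: joints at [-1.278, 0.087, 1.371, -0, 1.684, -0.103], TCP at [212.05, -507.499, 205.506] pointing down, gripper open.
Joint ranges: [-3.1, 3.1], [-0.76, 2.03], [0.27, 2.55], [-1.08, 4.22], [0.17, 2.65], [-2.57, 2.57]. Speed limits (rad/s): [2.79, 2.79, 3.14, 3.14, 3.14, 3.14].

INTERFACE

Orientations are given as a unit quaternion [w, x, y, z].
In Python, from cell import readout, viewer, order gives the robot as it stands.
- The arm moves only by the shell command python3 -m jog 'ROWS' [FORCE]. ROWS is JSON, one flat list of numbers, 7 for each row, row after row: the opening, from 0 (shut) to 1 (fully open), then the shift along the tool's x, y, z in cm, then the turn, a rotation vector about the tool's x, y, z in rad. A call has 1 to 12 rows; each row is the pose to reach, as a shift and turn from the pose commanded when the call began, along the tool's axes at that moment; what a row does not reach only later rows make up. A row lasts 1/8 s, in which the tool goes at most 62.5 mm and 10.7 degrees, less where a joint would pass 70% of its speed; a pose out of reach is approached as far as the arm can. A call with a gripper value outside its range is refused whole. The fingers move at their own pace and stop on an object; FORCE is the grip in N (left out, the last holds). Time passes only in rows, so rows that repeat a pose let the fingers close. It gives the time, the measured TCP pose, the force and the opening at its end, in the units of the state.
- readout.get_state(): the state, without advancing time (a new reading comes with each control period).
- viewer.snapshot(name): name is "scene" or "top" or "wrist"; returns the picture (384x512x3 uint8, blue, green, red); there is no depth.
- viewer.calibration(name): a dict with "fx", "fy", "cx", "cy" (pixels), "rvec" (rotation vector, rad) and "tvec" (3), from world to camera coordinates, as OpenCV has them; the wrist camera has in their place "hand_eye" (4x4, takes a point from camera to tool coordinates, whose origin is the TCP and whose axes are the tool frame's). Camera axes: x right, y down, z forward; pixel columns grow to the right and rows downward; lengths in mm; the calibration is good to about 2 mm. The wrist camera is an equidistant fisheye: a pixel r from the principal point sees the ray r / f radians off the axis. A picture is of the moment at which its call begins: read the wrist's pose just before it. calibration takes no time and is no camera call.
- order.finish_job(): hands the job in, once; it reports no verdict.
The state is a dict: "clock": time; "joints": joint angles; "dq": joint speeds; "joint_torque": joint torques, N m; "eef_pos": TCP position; "ee_rot": TCP orientation; "ft_force": force on the tool from outside, world axes, zero at the start; "torque": the same for the moment, N m; "grip_width": finger opening in mm.
Only numpy, scipy, OpenCV 4.12 (cv2) and the standard library are available. Lean on these libraries where they do the work, as an engineer would, in place of code of your own. Each camera call takes 0.05 s, during which the arm holds its last target. There are 200 camera calls.

TASK

Two white filter pucks have been started in the open blue canister but sit high, near its mouth. With the slim steel pusher, ram them down the canister until they bottom out firmly, then stand the pusher upright on its metal tray again and let go.

Things in the scene. Friction and masses are not known exactly. Their poses are not given: they have to be found in the camera images.
- pusher_mid (a point): Slim steel pusher: round rod 24 mm thick on a round foot 42 mm wide, 14 mm thick; 190 mm tall, 0.4 kg; it stands upright, foot down, on the tray. Point: on its axis, half-way up (95 mm above the foot's underside); z up the rod. 120 mm from it stands a wooden stomper, 140 mm tall, its 80 mm foot too wide for the canister.
- canister_mouth (a point): Centre of the open mouth, level with the rim, of the upright blue canister with the white pucks in it: 125 mm tall, 76 mm wide outside, bore 64 mm, fixed to the table; z up. Of two like canisters nearby (centres 100 mm or more away) one is empty and one has a black screw cap (141 mm tall).
- upper_puck (a joint): How far the upper white puck (each 61 mm wide, 25 mm tall, rubber seals) is pushed down, m; starts at 0 to 0.015, stays where left. Its top is 5 mm below the rim at 0, 60 mm below at 0.055: both pucks stacked on the canister's floor. It slides at 5 N alone; 5 to 35 mm on it meets the lower puck and both slide at 11 N (a few N more if fast), then stop hard; 16 to 25 N seats them.
- tray_floor (a point): Centre of the inner floor of a flat grey metal tray, 150 mm (its x) by 240 mm (its y), rim 12 mm high and 3 mm thick, fixed to the table; floor 3 mm above the table; z up. Pusher and stomper stand on it some 60 mm to either side of this point along its y, in either order.
There are look-alikes about, which are no part of the job. What is meant by the part that bears pusher_mid is not pink, and is the smaller of those in its own colour.

How it is judged:
By the outcome, as a careful person would: the job done as asked, in the order asked, and still so for the second after the job is handed in, with the robot touching nothing.
It also fails if it takes over 54 s, if anything falls off the work surface, if the arm or the gripper's body presses on something with over 40 N, if the wrist force passes 120 N, or if a joint passes its speed limit or range.

## Working session

There is one attempt and no reset: what is moved stays moved. The work goes in short steps, Python scripts to look and compute and a shell command to move; the robot and the scene stay as the last step left them, time stands still between calls to the robot, and variables do not carry over. Pictures are saved under pics/ and viewed, about 8 in all and at most 12, crops included, and the job is handed in when it is done.

```bash
mkdir -p pics; ls; python3 - <<'E'
from cell import readout,viewer
import cv2,numpy as np
s=readout.get_state();print(s)
for n in("scene","top"):
    im=viewer.snapshot(n);cv2.imwrite(f"pics/{n}0.png",im);print(n,viewer.calibration(n))
print(viewer.calibration("wrist"))
E
```

```text
pics
{'clock': 0.0, 'joints': array([-1.27808379e+00,  8.78896116e-02,  1.37222114e+00, -3.23972424e-05,
        1.68361158e+00, -1.03115535e-01]), 'dq': array([-1.22558355e-03, -1.02986855e-03, -3.60562490e-04,  5.78882432e-04,
        6.77601833e-05,  6.82920482e-04]), 'joint_torque': array([ 4.89009781e-04, -3.40182924e+01, -3.02428436e+01,  7.18543259e-02,
        3.29327141e-02, -1.52680159e-04]), 'eef_pos': array([ 211.88309011, -506.95422491,  204.35672839]), 'ee_rot': array([ 0.5890215 , -0.58807979,  0.39251569, -0.39134034]), 'ft_force': array([-0.14494844,  0.05939428, -0.13931903]), 'torque': array([ 0.02303082, -0.02574815,  0.04279327]), 'grip_width': 94.07491664586459}
scene {'fx': 405.92251949625495, 'fy': 405.92251949625495, 'cx': 254.98851596863642, 'cy': 191.37328385422063, 'rvec': array([ 2.11494121,  1.37307775, -0.48056113]), 'tvec': array([-245.60748994, -367.81100088, 1526.96601059])}
top {'fx': 351.06869163080256, 'fy': 351.06869163080256, 'cx': 254.8839879589004, 'cy': 194.0526835343269, 'rvec': array([ 2.12812945, -2.14154347,  0.24709407]), 'tvec': array([-22.3748207 , 606.57248437, 884.3805606 ])}
{'fx': 297.3186396354542, 'fy': 297.3186396354542, 'cx': 255.63466030334774, 'cy': 188.306937209512, 'hand_eye': array([[ 9.99999984e-01, -1.75407180e-04,  4.18140734e-05,
         5.87501267e-01],
       [-8.89869349e-05, -2.78354752e-01,  9.60478331e-01,
        -1.80271236e+02],
       [-1.56835649e-04, -9.60478319e-01, -2.78354763e-01,
         8.17361406e+01],
       [ 0.00000000e+00,  0.00000000e+00,  0.00000000e+00,
         1.00000000e+00]])}
```

View pics/scene0.png

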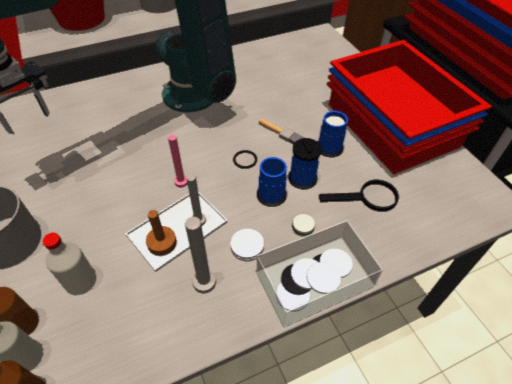

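View pics/top0.png

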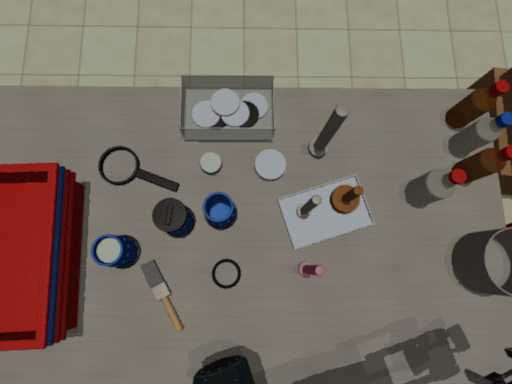

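The scene view shows three pusher-like things: pink at (178,160), grey on the tray at (195,200), and a taller grey one off the tray at (201,255). The grey one on the tray fits, since it is not pink and is the smaller grey. There are three canisters: white puck at scene (334,130) / top (112,250), black cap at (305,163), and empty at (272,180). I'll confirm in an enlarged crop.

```bash
python3 - <<'E'
import cv2,numpy as np
s=cv2.imread("pics/scene0.png");t=cv2.imread("pics/top0.png")
r=lambda im,x,y,w,h,k:cv2.resize(im[y:y+h,x:x+w],None,fx=k,fy=k,interpolation=cv2.INTER_CUBIC)
a=np.hstack([r(s,120,165,110,75,3.6364)[:272,:400],r(s,300,100,110,75,3.6364)[:272,:400]])
b=np.hstack([r(t,270,165,110,75,3.6364)[:272,:400],r(t,80,215,110,75,3.6364)[:272,:400]])
cv2.imwrite("pics/crop1.png",np.vstack([a,b]))
E
```

```text
(no output)
```

View pics/crop1.png

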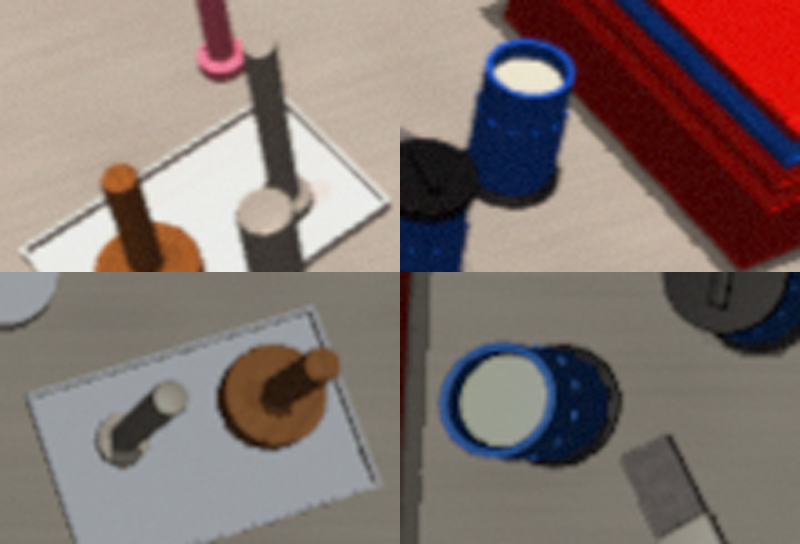

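The crop confirms it: a steel pusher on the tray (top view tip (317.0,199.6), foot (303.8,211)), and a white-puck canister with rim centre at top (107.2,250.5) / scene (335.8,118.7).

```bash
cat >h.py <<'E'
import cv2,numpy as np
from scipy.spatial.transform import Rotation as R
from cell import readout,viewer
def ray(n,u,v,cal=None):
    c=cal or viewer.calibration(n);M=R.from_rotvec(c["rvec"]).as_matrix()
    return -M.T@c["tvec"],M.T@np.array([(u-c["cx"])/c["fx"],(v-c["cy"])/c["fy"],1])
def onz(n,u,v,z):
    o,d=ray(n,u,v);return (o+d*(z-o[2])/d[2]).round(1)
def tool():
    s=readout.get_state();q=s["ee_rot"];return s["eef_pos"],R.from_quat([q[1],q[2],q[3],q[0]]),s
def wray(u,v,p,r):
    c=viewer.calibration("wrist");a=np.array([u-c["cx"],v-c["cy"]]);n=np.hypot(*a);t=n/c["fx"]
    d=np.r_[a/n*np.sin(t),np.cos(t)];H=np.array(c["hand_eye"])
    return p+r.apply(H[:3,3]),r.apply(H[:3,:3]@d)
def wonz(u,v,z,p,r):
    o,d=wray(u,v,p,r);return (o+d*(z-o[2])/d[2]).round(1)
def wproj(P,p,r):
    c=viewer.calibration("wrist");H=np.array(c["hand_eye"]);x=H[:3,:3].T@(r.inv().apply(np.array(P,float)-p)-H[:3,3])
    n=np.hypot(x[0],x[1]);t=np.arctan2(n,x[2]);return (np.array([c["cx"],c["cy"]])+x[:2]/n*t*c["fx"]).round(1)
E
python3 - <<'E'
from h import *
print("tip top",onz("top",317.0,199.6,193),"scene",onz("scene",192.3,177.7,193),"foot",onz("top",303.8,211.2,17))
print("can top",onz("top",107.2,250.5,125),"scene",onz("scene",335.75,118.7,125))
print("black",onz("top",169,216,141),"empty",onz("top",219,209,125),"pink",onz("top",305,269,10),"wood",onz("top",354,191,140))
print([onz("top",*c,13) for c in[(354.7,174.6),(277.4,199.7),(374.8,223.6),(297,247)]])
p,r,s=tool();print(r.as_matrix().round(3))
E
```

```text
tip top [ 566.7 -164.7  193. ] scene [ 572.7 -159.5  193. ] foot [ 565.5 -164.4   17. ]
can top [457.1 330.4 125. ] scene [461.5 334.5 125. ]
black [537.2 183.8 141. ] empty [556.2  65.3 125. ] pink [ 407.1 -163.    10. ] wood [ 597.6 -269.8  140. ]
[array([ 672.1, -316.7,   13. ]), array([599.2, -91.3,  13. ]), array([ 530. , -364.6,   13. ]), array([ 466.7, -142.6,   13. ])]
[[ 0.386 -0.001  0.923]
 [-0.923  0.002  0.386]
 [-0.002 -1.     0.   ]]
```

```bash
cat >>h.py <<'E'
def tri(a,b):
    (o,d),(q,e)=a,b;d=d/np.linalg.norm(d);e=e/np.linalg.norm(e)
    s,t=np.linalg.lstsq(np.c_[d,-e],q-o,rcond=None)[0];return ((o+s*d+q+t*e)/2).round(1),round(float(np.linalg.norm(o+s*d-q-t*e)),1)
def shift(p_from,p_to,r): return (r.inv().apply(np.array(p_to,float)-np.array(p_from,float))/10).round(2)
E
python3 - <<'E'
from h import *
print("tall tip",tri(ray("top",341,111),ray("scene",196,223)), onz("top",317,151,10))
print("pusher tip",tri(ray("top",317,199.6),ray("scene",192.3,177.7)))
print("tray box corner top", onz("scene",402,46,150))
p,r,s=tool();print(shift((212.05,-507.5,205.5),(568,-163,300),r))
E
```

```text
tall tip (array([ 754.3, -208. ,  264.4]), 7.3) [ 744. -211.   10.]
pusher tip (array([ 568.3, -162.1,  189.9]), 6.9)
tray box corner top [238.8 744.3 150. ]
[-18.08  -9.41  46.13]
```

```bash
python3 -m jog '[1,0,-3,0,0,0,0, 1,-1,-6,2.5,0,0,0, 1,-3,-9.4,7,0,0,0, 1,-5,-9.4,12,0,0,0, 1,-7,-9.4,18,0,0,0, 1,-9.4,-9.4,24,0,0,0, 1,-11.8,-9.4,30,0,0,0, 1,-14,-9.4,36,0,0,0, 1,-16,-9.4,41,0,0,0, 1,-17.5,-9.4,44.5,0,0,0, 1,-18.1,-9.4,46.1,0,0,0, 1,-18.1,-9.4,46.1,0,0,0]'
python3 -m jog '[1,0,0,0,0,0,0, 1,0,0,0,0,0,0]'
python3 - <<'E'
from h import *
p,r,s=tool();im=viewer.snapshot("wrist");cv2.imwrite("pics/w1.png",im)
np.savez("w1.npz",p=p,q=r.as_quat());print(p,s["joints"].round(2),wproj((568,-163,193),p,r),wproj((568,-163,17),p,r))
print(r.as_matrix().round(3))
E
```

```text
clock: 1.6
eef_pos: [567.7, -162.6, 298.8]
ee_rot: [-0.588, 0.589, -0.392, 0.391]
ft_force: [0.0, -0.7, 0.1]
grip_width: 93.7
clock: 1.85
eef_pos: [566.8, -164.1, 299.9]
ee_rot: [-0.588, 0.588, -0.392, 0.393]
ft_force: [-0.7, 0.3, 1.2]
grip_width: 94.0
[ 566.83954551 -164.07188394  299.87457067] [-0.38  0.18  1.08 -0.    1.88  0.8 ] [254.4 185.5] [254.8 155.5]
[[ 0.383  0.     0.924]
 [-0.924 -0.001  0.383]
 [ 0.001 -1.     0.   ]]
```

View pics/w1.png

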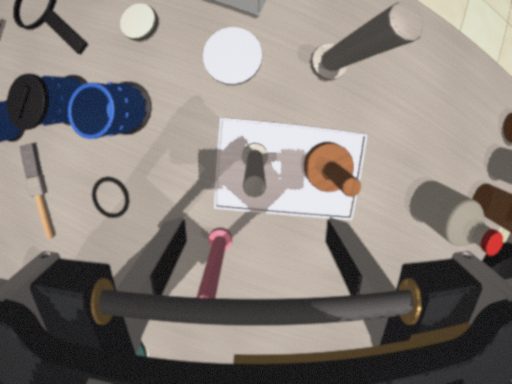

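The wrist view puts the tip at (254,186), where it was predicted to be, and the pusher stands clear on the tray with the stomper to its right. I'll go down and grip.

```bash
python3 -m jog '[1,0,3,0,0,0,0, 1,0,7,0,0,0,0, 1,0,11,0,0,0,0, 1,0,15,0,0,0,0, 1,0,17.5,0,0,0,0, 1,0,18.6,0,0,0,0, 1,0,18.6,0,0,0,0, 1,0,18.6,0,0,0,0]'
python3 -m jog '[0,0,0,0,0,0,0, 0,0,0,0,0,0,0, 0,0,0,0,0,0,0, 0,0,0,0,0,0,0, 0,0,0,0,0,0,0, 0,0,0,0,0,0,0, 0,0,0,0,0,0,0, 0,0,0,0,0,0,0]' 60
python3 -c "
from h import *
for i in range(1):
  p,r,s=tool();print(p,s['ft_force'],s['torque'])"
```

```text
clock: 2.9
eef_pos: [568.5, -163.3, 115.3]
ee_rot: [0.589, -0.588, 0.391, -0.393]
ft_force: [1.0, 0.8, 1.6]
grip_width: 93.7
clock: 3.9
eef_pos: [567.6, -162.8, 113.4]
ee_rot: [-0.589, 0.589, -0.392, 0.392]
ft_force: [1.0, -0.3, 0.0]
grip_width: 23.2
[ 567.58314382 -162.75942951  113.41506907] [ 0.99277518 -0.25001071  0.01187542] [-0.05787854 -0.03055933 -0.00702662]
```

```bash
python3 -m jog '[0,0,-2,0,0,0,0, 0,0,-6,0,0,0,0, 0,0,-11,0,0,0,0, 0,0,-15,0,0,0,0, 0,0,-17.2,0,0,0,0, 0,0,-17.6,0,0,0,0, 0,0,-17.6,0,0,0,0]'
python3 -m jog '[0,-2,0,0.4,0,0,0, 0,-6,0,1.1,0,0,0, 0,-11,0,2,0,0,0, 0,-16,0,2.9,0,0,0, 0,-21,0,3.8,0,0,0, 0,-26,0,4.7,0,0,0, 0,-31,0,5.6,0,0,0, 0,-36,0,6.5,0,0,0, 0,-41,0,7.4,0,0,0, 0,-46,0,8.3,0,0,0, 0,-49,0,8.9,0,0,0, 0,-49.9,0,9.05,0,0,0]'
python3 -m jog '[0,0,0,0,0,0,0, 0,0,0,0,0,0,0, 0,0,0,0,0,0,0]'
python3 - <<'E'
from h import *
p,r,s=tool();im=viewer.snapshot("wrist")
cv2.imwrite("pics/w2.png",np.vstack([cv2.resize(im[60:260,130:380],None,fx=2.4,fy=2.4,interpolation=cv2.INTER_CUBIC)]))
t=viewer.snapshot("top");sc=viewer.snapshot("scene");cv2.imwrite("pics/t2.png",t);cv2.imwrite("pics/s2.png",sc)
np.savez("w2.npz",p=p,q=r.as_quat());print(p,s["joints"].round(2),s["ft_force"],s["grip_width"],wproj((459,332,125),p,r),r.as_matrix().round(3))
E
```

```text
clock: 4.78
eef_pos: [567.2, -162.6, 287.7]
ee_rot: [-0.588, 0.589, -0.393, 0.391]
ft_force: [-0.2, -0.4, -3.9]
grip_width: 23.3
clock: 6.28
eef_pos: [456.6, 334.5, 287.8]
ee_rot: [-0.588, 0.59, -0.391, 0.39]
ft_force: [0.8, -1.1, -5.0]
grip_width: 23.4
clock: 6.65
eef_pos: [459.1, 331.5, 289.6]
ee_rot: [-0.588, 0.588, -0.392, 0.393]
ft_force: [-0.2, -0.3, -4.4]
grip_width: 23.4
[459.13328521 331.46855914 289.60173538] [ 0.53  0.12  1.17 -0.    1.85  1.7 ] [-0.20316651 -0.30935546 -4.42251993] 23.36088020955717 [254.6 173.6] [[ 0.384  0.     0.923]
 [-0.923 -0.     0.384]
 [ 0.    -1.     0.   ]]
```

View pics/w2.png

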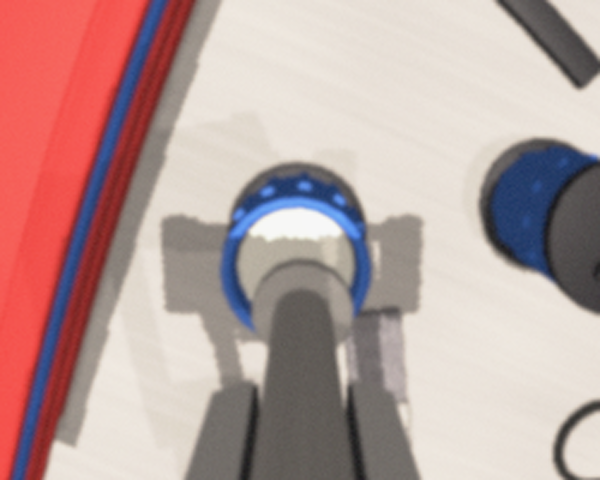

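```bash
python3 - <<'E'
from h import *
d=np.load("w2.npz");p=d["p"];r=R.from_quat(d["q"])
px=lambda u,v:(130+u/2.4,60+v/2.4)
# rim outer: left, right, far edges at z125; foot underside edges at z~178
for n,uv,z in[("rimL",(221,265),125),("rimR",(372,265),125),("rimTop",(297,192),125),("footL",(252,310),178),("footR",(354,310),178),("footTop",(301,259),178)]:
    w=wonz(*px(*uv),z,p,r);print(n,w,(r.inv().apply(w-p)).round(1))
E
```

```text
rimL [447.8 369.4 125. ] [-39.4 164.6   4.1]
rimR [476.5 300.1 125. ] [ 35.6 164.6   4. ]
rimTop [495.8 348.4 125. ] [ -1.6 164.6  40.3]
footL [447.8 349.  178. ] [-20.6 111.6  -3.8]
footR [464.5 308.7 178. ] [ 23.  111.6  -3.8]
footTop [476.4 338.2 178. ] [  0.4 111.6  18.5]
```

```bash
python3 -m jog '[0,-0.1,1,0.1,0,0,0, 0,-0.3,2.5,0.4,0,0,0, 0,-0.3,4,0.4,0,0,0, 0,-0.3,4.6,0.4,0,0,0, 0,-0.3,4.6,0.4,0,0,0, 0,-0.3,4.6,0.4,0,0,0]'
python3 - <<'E'
from h import *
p,r,s=tool();im=viewer.snapshot("wrist")
cv2.imwrite("pics/w3.png",cv2.resize(im[100:225,180:330],None,fx=4,fy=4,interpolation=cv2.INTER_CUBIC))
np.savez("w3.npz",p=p,q=r.as_quat());print(p)
E
```

```text
clock: 7.55
eef_pos: [461.5, 337.0, 244.1]
ee_rot: [0.589, -0.588, 0.392, -0.392]
ft_force: [-0.1, -0.1, -3.5]
grip_width: 24.0
[461.47985404 337.00465391 244.06750792]
```

View pics/w3.png

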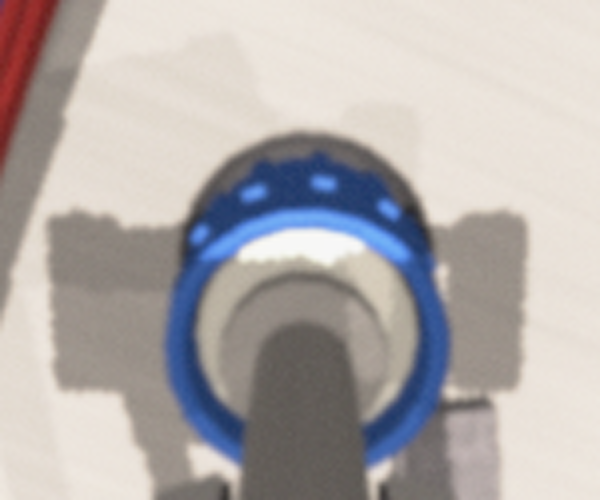

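```bash
python3 - <<'E'
from h import *
d=np.load("w3.npz");p=d["p"];r=R.from_quat(d["q"])
px=lambda u,v:(180+u/4,100+v/4)
for n,uv,z in[("rimL",(166,337),125),("rimR",(450,337),125),("rimTop",(308,207),125),("rimBot",(308,468),125),("footL",(220,350),140),("footR",(389,350),140),("footTop",(304,274),140)]:
    w=wonz(*px(*uv),z,p,r);print(n,w,(r.inv().apply(w-p)).round(1))
E
```

```text
rimL [447.5 369.3 125. ] [-35.2 119.1  -0.6]
rimR [476.2 300.6 125. ] [ 39.3 119.1  -0.6]
rimTop [493.5 348.2 125. ] [  2.  119.1  33.7]
rimBot [428.  320.8 125. ] [  2.  119.  -37.3]
footL [454.1 355.5 140. ] [-19.9 104.1   0.2]
footR [470.3 316.7 140. ] [ 22.1 104.1   0.2]
footTop [480.  343.7 140. ] [  1.  104.1  19.6]
```

The foot is centred in the bore to within about 2 mm. I'll push slowly.

```bash
python3 -m jog '[0,0,0.5,-0.1,0,0,0, 0,0,1,-0.1,0,0,0, 0,0,1.5,-0.1,0,0,0, 0,0,2,-0.1,0,0,0, 0,0,2.5,-0.1,0,0,0, 0,0,3,-0.1,0,0,0, 0,0,3.4,-0.1,0,0,0, 0,0,3.8,-0.1,0,0,0]'
python3 -m jog '[0,0,0.4,0,0,0,0, 0,0,0.8,0,0,0,0, 0,0,1.2,0,0,0,0, 0,0,1.6,0,0,0,0, 0,0,2,0,0,0,0, 0,0,2.2,0,0,0,0, 0,0,2.4,0,0,0,0]'
```

```text
clock: 8.6
eef_pos: [460.4, 336.5, 205.8]
ee_rot: [0.589, -0.588, 0.392, -0.392]
ft_force: [-1.4, 0.3, 3.9]
grip_width: 23.3
clock: 9.48
eef_pos: [460.4, 336.5, 183.2]
ee_rot: [0.589, -0.588, 0.392, -0.392]
ft_force: [-3.5, -0.5, 7.0]
grip_width: 23.5
```

```bash
python3 -m jog '[0,0,0.1,0,0,0,0, 0,0,0.2,0,0,0,0, 0,0,0.3,0,0,0,0, 0,0,0.4,0,0,0,0, 0,0,0.5,0,0,0,0]'
python3 -m jog '[0,0,0.1,0,0,0,0, 0,0,0.1,0,0,0,0]'
python3 -m jog '[0,0,0.1,0,0,0,0, 0,0,0.1,0,0,0,0]'
```

```text
clock: 10.1
eef_pos: [460.4, 336.5, 178.1]
ee_rot: [0.589, -0.588, 0.392, -0.392]
ft_force: [-2.9, -1.3, 6.6]
grip_width: 23.3
clock: 10.35
eef_pos: [460.4, 336.5, 177.0]
ee_rot: [0.589, -0.588, 0.392, -0.392]
ft_force: [-2.1, -1.2, 5.6]
grip_width: 23.2
clock: 10.6
eef_pos: [460.4, 336.5, 176.0]
ee_rot: [0.589, -0.588, 0.392, -0.392]
ft_force: [-2.5, -1.8, 5.9]
grip_width: 23.5
```

```bash
python3 -m jog '[0,0,0.1,0,0,0,0, 0,0,0.1,0,0,0,0]'
python3 -m jog '[0,0,0.1,0,0,0,0, 0,0,0.1,0,0,0,0]'
python3 -m jog '[0,0,0.1,0,0,0,0, 0,0,0.1,0,0,0,0]'
```

```text
clock: 10.85
eef_pos: [460.4, 336.5, 175.3]
ee_rot: [0.589, -0.588, 0.392, -0.392]
ft_force: [-2.5, -1.1, 7.1]
grip_width: 23.4
clock: 11.1
eef_pos: [460.4, 336.5, 175.3]
ee_rot: [0.589, -0.588, 0.391, -0.392]
ft_force: [-3.7, -1.6, 9.8]
grip_width: 23.6
clock: 11.35
eef_pos: [460.5, 336.6, 175.3]
ee_rot: [0.589, -0.588, 0.391, -0.392]
ft_force: [-3.8, -2.4, 12.8]
grip_width: 23.8
```

```bash
python3 -m jog '[0,0,0.15,0,0,0,0, 0,0,0.3,0,0,0,0, 0,0,0.45,0,0,0,0, 0,0,0.5,0,0,0,0, 0,0,0.5,0,0,0,0, 0,0,0.5,0,0,0,0]'
```

```text
clock: 12.1
eef_pos: [460.6, 336.6, 175.2]
ee_rot: [0.591, -0.587, 0.391, -0.393]
ft_force: [-6.3, -5.1, 27.3]
grip_width: 23.2
```

Hard stop with about 31 N on the pucks, and no motion from 17 to 31 N (the foot is at about z 65, as expected). I'll withdraw and check.

```bash
python3 -m jog '[0,0,-1,0,0,0,0, 0,0,-2.5,0,0,0,0, 0,0,-5,0,0,0,0, 0,0,-8,0,0,0,0, 0,0,-10.5,0,0,0,0, 0,0,-12.1,0,0,0,0, 0,0,-12.3,0,0,0,0, 0,0,-12.3,0,0,0,0]'
python3 - <<'E'
from h import *
im=viewer.snapshot("wrist");p,r,s=tool()
cv2.imwrite("pics/w4.png",cv2.resize(im[60:260,130:380],None,fx=2.4,fy=2.4,interpolation=cv2.INTER_CUBIC))
print(p,r.as_matrix().round(3),shift(p,(568,-163,290),r))
E
```

```text
clock: 13.1
eef_pos: [460.2, 336.4, 288.1]
ee_rot: [-0.588, 0.589, -0.392, 0.392]
ft_force: [-0.7, -0.1, -3.7]
grip_width: 23.6
[460.00952605 336.28809019 287.74193001] [[ 0.386 -0.002  0.923]
 [-0.923 -0.002  0.386]
 [ 0.    -1.    -0.003]] [50.23 -0.18 -9.29]
```

View pics/w4.png

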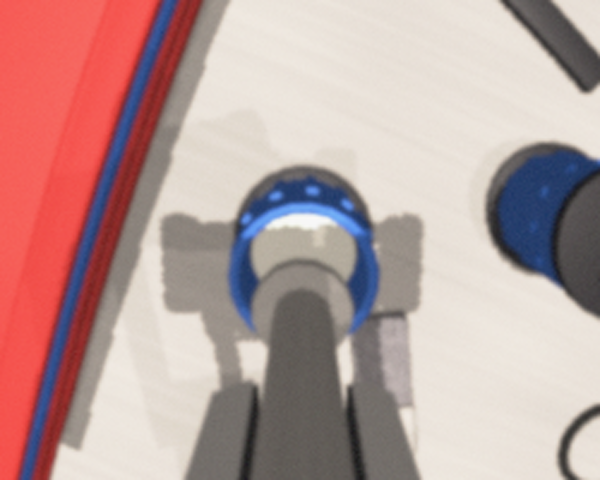

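The puck disc at (303,270) is now smaller and deep in the bore, and the pusher hangs straight. I'll return it to the tray.

```bash
python3 -m jog '[0,2,0,-0.4,0,0,0, 0,6,0,-1.1,0,0,0, 0,11,0,-2,0,0,0, 0,16,0,-3,0,0,0, 0,21,0,-3.9,0,0,0, 0,26,0,-4.8,0,0,0, 0,31,0,-5.7,0,0,0, 0,36,0,-6.7,0,0,0, 0,41,0,-7.6,0,0,0, 0,46,0,-8.5,0,0,0, 0,49.2,0,-9.1,0,0,0, 0,50.2,0,-9.3,0,0,0]'
python3 -m jog '[0,0,0,0,0,0,0, 0,0,0,0,0,0,0, 0,0,0,0,0,0,0, 0,0,0,0,0,0,0]'
python3 -c "
from h import *
p,r,s=tool();print(p,r.as_matrix().round(4),s['ft_force'])"
```

```text
clock: 14.65
eef_pos: [567.1, -165.4, 288.2]
ee_rot: [-0.587, 0.588, -0.394, 0.392]
ft_force: [0.1, 0.7, -5.0]
grip_width: 23.5
clock: 15.15
eef_pos: [568.1, -161.6, 289.8]
ee_rot: [0.589, -0.589, 0.391, -0.392]
ft_force: [0.6, -0.3, -4.0]
grip_width: 23.4
[ 568.09066808 -161.63839419  289.82900922] [[ 3.868e-01  5.000e-04  9.222e-01]
 [-9.222e-01 -2.000e-04  3.868e-01]
 [ 4.000e-04 -1.000e+00  4.000e-04]] [ 0.64615194 -0.34233277 -4.02270334]
```

```bash
python3 -m jog '[0,0,2,0,0,0,0, 0,0,5,0,0,0,0, 0,0,9,0,0,0,0, 0,0,13,0,0,0,0, 0,0,15.5,0,0,0,0, 0,0,16.7,0,0,0,0, 0,0,17.1,0,0,0,0, 0,0,17.1,0,0,0,0]'
python3 -m jog '[0,0,0.1,0,0,0,0, 0,0,0.2,0,0,0,0, 0,0,0.2,0,0,0,0]'
python3 -m jog '[0,0,0.1,0,0,0,0, 0,0,0.1,0,0,0,0]'
python3 -m jog '[0,0,0.1,0,0,0,0, 0,0,0.1,0,0,0,0]'
```

```text
clock: 16.15
eef_pos: [568.8, -162.7, 119.6]
ee_rot: [0.589, -0.588, 0.391, -0.393]
ft_force: [-0.6, 0.7, -3.4]
grip_width: 23.6
clock: 16.52
eef_pos: [568.2, -162.6, 116.8]
ee_rot: [0.589, -0.589, 0.392, -0.392]
ft_force: [0.4, 0.0, -4.3]
grip_width: 23.4
clock: 16.77
eef_pos: [568.0, -162.5, 115.3]
ee_rot: [-0.588, 0.589, -0.392, 0.392]
ft_force: [0.8, -0.3, -4.4]
grip_width: 23.5
clock: 17.02
eef_pos: [568.0, -162.5, 114.3]
ee_rot: [-0.589, 0.589, -0.392, 0.392]
ft_force: [-0.1, 0.6, -3.9]
grip_width: 23.6
```

```bash
python3 -m jog '[0,0,0.1,0,0,0,0, 0,0,0.1,0,0,0,0]'
python3 -m jog '[0,0,0.05,0,0,0,0, 0,0,0.05,0,0,0,0]'
python3 -m jog '[0,0,0.05,0,0,0,0, 0,0,0.05,0,0,0,0]'
```

```text
clock: 17.27
eef_pos: [568.1, -162.6, 113.5]
ee_rot: [-0.589, 0.589, -0.392, 0.392]
ft_force: [0.9, 0.2, -4.1]
grip_width: 23.5
clock: 17.52
eef_pos: [568.1, -162.5, 113.4]
ee_rot: [0.589, -0.589, 0.392, -0.392]
ft_force: [-0.3, 0.1, -2.1]
grip_width: 23.4
clock: 17.77
eef_pos: [568.2, -162.6, 113.4]
ee_rot: [0.589, -0.589, 0.392, -0.392]
ft_force: [-1.8, 2.1, 2.4]
grip_width: 23.7
```

```bash
python3 -m jog '[0,0,-0.05,0,0,0,0, 0.3,0,-0.05,0,0,0,0, 0.4,0,-0.05,0,0,0,0, 0.6,0,-0.05,0,0,0,0, 1,0,-0.05,0,0,0,0, 1,0,-0.05,0,0,0,0, 1,0,-0.05,0,0,0,0, 1,0,-0.05,0,0,0,0, 1,0,-0.05,0,0,0,0, 1,0,-0.05,0,0,0,0, 1,0,-0.05,0,0,0,0, 1,0,-0.05,0,0,0,0]'
python3 -m jog '[1,0,-1,0,0,0,0, 1,0,-3,0,0,0,0, 1,0,-6,0,0,0,0, 1,0,-10,0,0,0,0, 1,0,-14,0,0,0,0, 1,0,-17,0,0,0,0, 1,0,-18,0,0,0,0, 1,0,-18,0,0,0,0, 1,0,-18,0,0,0,0]'
python3 - <<'E'
from h import *
p,r,s=tool();w=viewer.snapshot("wrist");t=viewer.snapshot("top");sc=viewer.snapshot("scene")
print(p,s["ft_force"],wproj((568,-163,193),p,r))
k=lambda im,x,y,w,h:cv2.resize(im[y:y+h,x:x+w],(400,300),interpolation=cv2.INTER_CUBIC)
cv2.imwrite("pics/f.png",np.vstack([np.hstack([k(w,160,80,240,180),k(t,270,150,120,90)]),np.hstack([k(sc,110,130,140,105),k(sc,290,90,100,75)])]))
E
```

```text
clock: 19.27
eef_pos: [568.1, -162.6, 113.0]
ee_rot: [-0.589, 0.589, -0.392, 0.392]
ft_force: [0.8, -0.1, -0.4]
grip_width: 94.2
clock: 20.4
eef_pos: [567.6, -162.4, 291.0]
ee_rot: [-0.588, 0.589, -0.393, 0.391]
ft_force: [0.7, 0.5, -0.5]
grip_width: 93.9
[ 567.56865196 -162.36259379  291.00772822] [ 0.66063553  0.47795813 -0.53301163] [256. 189.]
```

View pics/f.png

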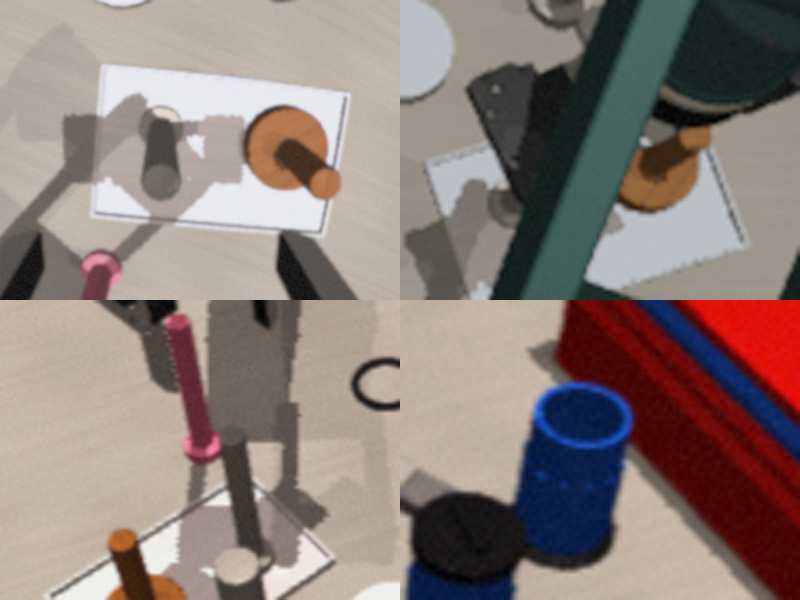

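The pusher stands upright on the tray, with its tip at wrist pixel (256,189) as predicted. The pucks are down out of the scene camera's sight, and the gripper is open and clear.

```bash
python3 -c "
from cell import order
print(order.finish_job())"
```

```text
the job is handed in; nothing more can be done
None
```

The pucks are rammed to the bottom of the canister, the steel pusher is standing upright on its tray again, and the job was handed in at about 20.5 s of the 54 s allowed.

- **Pucks:** I pushed down until they stopped hard, then raised the load from about 17 N to about 31 N with no further movement. The pusher's foot was then at z ≈ 65 mm, which matches both pucks stacked on the canister floor. In the last pictures the pucks sit deep in the bore, too low for the scene camera to see.
- **Pusher:** I set it down where it first stood, with foot contact at the same height as when I picked it up, and let go. The wrist and scene views show it upright, and the gripper is open about 100 mm above it, touching nothing. In the last top view the arm hid most of it.

No check failed or disagreed.

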